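# Run the probe board out over the dewar

### The arm

A 6-joint arm with a two-finger parallel gripper is mounted at the origin on the work surface. World frame = base frame: x ahead of the robot, y to its left, z up, the work surface at z = 0. Lengths are in m, angles in rad, forces in N, time in s.
With the tool pointing down it reaches from about 0.275 to 1 m from the base axis. Payload 8.4 kg.
Tool frame: the origin (TCP) lies at the very end of the fingers, on their centre line; the grasp point (between the pads) lies 19 mm behind it (bot.pinch_z is the distance from the TCP to the grasp point, in m); z points along the fingers, x is the direction in which the jaws open and shut, and the axes are right-handed (so a half turn about z gives the same grasp; the last joint's range is limited). The gripper opens to 85 mm and grips with 20 to 120 N. Pads are 22 mm wide; open, the fingers measure 114 mm over their backs; the gripper's body (76 mm by 85 mm) begins 54 mm behind the grasp point. The pads swing forward as they close: fully open they stand 13 mm farther back than shut.
Start: joints at [1.132, 0.353, 1.633, -0, 1.155, -0.002], TCP at [0.264, 0.566, 0.231] pointing down, gripper open.
Joint ranges: [-2.63, 2.63], [-0.92, 2.1], [0.06, 2.66], [-1.3, 4.44], [0, 2.69], [-3.02, 3.02]. Speed limits (rad/s): [2.22, 2.22, 2.79, 3.14, 3.14, 3.14].

### API

Orientations are given as a unit quaternion [x, y, z, w].
In Python, from workcell import bot gives the robot as it stands. The module is installed in compiled form; this text tells all that it offers.
- The arm moves only by the tool jog_arm, never from a script. Its arguments are lists of equal length, an entry for each row: "rotation": the turn, a rotation vector about the tool's x, y, z in rad, a list of three; "translation": the shift along the tool's x, y, z in m, a list of three; "jaw": the closure, from 0 (fully open) to 1 (shut). A call has 1 to 12 rows; each row is the pose to reach, as a shift and turn from the pose commanded when the call began, along the tool's axes at that moment; what a row does not reach only later rows make up. A row lasts 1/8 s, in which the tool goes at most 62.5 mm and 10.7 degrees, less where a joint would pass 70% of its speed; a pose out of reach is approached as far as the arm can. A call with a gripper value outside its range is refused whole. The fingers move at their own pace and stop on an object; "newtons" is the grip in N (left out, the last holds). Time passes only in rows, so rows that repeat a pose let the fingers close. It gives the time, the measured TCP pose, the force and the opening at its end, in the units of the state.
- bot.read_state(): the state, without advancing time (a new reading comes with each control period).
- bot.read_camera(name): name is "scene" or "top" or "wrist"; returns the picture (420x560x3 uint8, blue, green, red); there is no depth.
- bot.get_calibration(name): a dict with "intrinsics" (3x3 intrinsics, pixels), "D" ([k1, k2, p1, p2, k3] as OpenCV has them; the pictures are not rectified), "R" (3x3) and "t" (3): a world point X has camera coordinates R X + t; the wrist camera has in their place "hand_eye" (4x4, takes a point from camera to tool coordinates, whose origin is the TCP and whose axes are the tool frame's). Camera axes: x right, y down, z forward; pixel columns grow to the right and rows downward; lengths in m; the calibration is good to about 2 mm. A picture is of the moment at which its call begins: read the wrist's pose just before it. get_calibration takes no time and is no camera call.
- bot.sign_off(): hands the job in, once; it reports no verdict.
The state is a dict: "time_s": time; "q": joint angles; "joint_vel": joint speeds; "joint_torque": joint torques, N m; "ee_pos": TCP position; "orientation": TCP orientation; "ft_force": force on the tool from outside, world axes, zero at the start; "ft_torque": the same for the moment, N m; "opening": finger opening in m.
Only numpy, scipy, OpenCV 4.12 (cv2) and the standard library are available. Lean on these libraries where they do the work, as an engineer would, in place of code of your own. Each camera call takes 0.05 s, during which the arm holds its last target.

### The job

With the red-handled T-key, not your fingers, turn the square head of the yellow swivel lock on the aluminium stand about a quarter turn anticlockwise to free the plywood board, and put the key back in its hole in the blue tool block. Then slide the board by its black handle outward over the dewar, keeping it down on the stand, until the red line across it is level with the stand's outer edge, and finish still holding it there, level and clear of the dewar, because the heavy steel port would tip it. Leave the dewar and the other things on the bench where they are.

Things in the scene. Friction and masses are not known exactly. Their poses are not given: they have to be found in the camera images.
- frame: Low stand of 30 mm aluminium profile, fixed to the bench, 260 mm long (its x), 220 mm wide (its y), 120 mm high. Origin: centre of its footprint, on the bench. Its x axis points outward, the way the board slides, towards the dewar. The board lies on its top at 120 mm; low steel guide strips (10 mm high) leave the board about 5 mm of play on each side.
- frame_edge (a point): Middle of the top outer edge of the stand (the edge beneath the board on the dewar side, 120 mm above the bench); axes as the stand's.
- lock (a joint): Turn of the swivel lock (rad): near 0 = its hook plate blocks the board, grows anticlockwise seen from above, stop at 1.57; the board is free from about 0.6. Stiff: about 0.08 N m, and it stays where it is left.
- lock_head (a point): Top centre of the square brass screw head of the swivel lock, 150 mm above the bench, on the turning axis. The head is 13 mm square and 17 mm high with a tapered top; its flats stay parallel to this point's x and y, which turn with the lock and are the stand's axes at lock 0. Beneath it, turning with it, lies the yellow hook plate, 8 mm thick, reaching 34 mm from the axis along -x, on one side beam of the stand.
- key_bar (a point): Centre of the T-key's red cross bar, which is 64 mm long (its y), 14 mm wide (its x) and 14 mm high. The key is 97 mm tall in all; its z points up its shaft from the socket to the bar. The bar's centre is 90 mm above the open end of the socket. It stands upright in the tool block.
- key: The T-key, 0.14 kg, steel with a red cross bar. Origin: centre of the open lower end of its square socket, axes as point key_bar's. The socket is 15.5 mm square inside, sides parallel to the key's x and y, 16 mm deep, 20.5 mm square outside. Pushed fully on, its end stands 134 mm above the bench and it has up to about 0.3 rad of play on the head.
- block_hole (a point): Mouth of the square hole (27 mm, 40 mm deep, with a chamfered mouth) in the middle of the blue tool block, which is fixed, 110 by 75 by 50 mm high; sides parallel to the block's x and y. When the key is home its socket end is 40 mm below this point.
- board: Plywood board, 340 mm long (its x), 160 mm wide, 12 mm thick, loose on the stand, 0.8 to 1 kg, with a steel flanged port standing 42 mm above its top on its outer end. Origin: middle of its length and width, underside. Its x points outward like the stand's. Its centre of mass lies about 57 mm outward of the origin, so it tips if let go at the mark. A long cut in one side leaves a shoulder, 30 mm inward of the origin, which the lock blocks.
- board_handle (a point): Centre of the board's black handle bar, near its inner end: 14 mm wide (along the board's x), 16 mm high, 100 mm long (along the board's y) and 34 mm above the board's top; free beneath between its two posts.
- board_mark (a point): Middle of the red line across the board's top (4 mm wide, parallel to the board's y), 12 mm above the underside; axes as the board's. It starts about 130 mm short of the stand's outer edge.
- dewar: Black bench dewar with steel rim, 117 mm across, 105 mm high, standing loose beyond the stand's outer edge, under where the port will come. Origin: centre of its underside.
- jar: Clear jar with green lid, 68 mm across, 85 mm high, standing. Origin: centre of underside.
- tape_roll: Roll of yellow tape lying flat, 90 mm across, 24 mm high. Origin: centre of underside.
- screwdriver: Screwdriver lying on the bench along its x.
- vacuum_stub: Steel vacuum stub with clamp, 62 mm across, 56 mm high, standing. Origin: centre of underside.
- wash_bottle: White bottle with red cap, 66 mm across, 160 mm high, standing. Origin: centre of underside.
- parts_tray: Yellow parts tray, 110 by 150 by 45 mm. Origin: centre of underside.
- spare_flange: Steel ring lying flat, 84 mm across, 12 mm high. Origin: centre of underside.
Things that resemble listed ones, but are neither listed nor needed, are in the scene too. What is shaped like the dewar but orange is not meant.

How it is judged:
On the way, in this order (a step that is already met when the one before it is completed fails the run):
1. the lock is turned open with the key on its head (value of joint lock above 1 rad and distance between key and lock_head below 0.026 m), for 0.1 s.
2. the key is back in its hole in the tool block and let go (horizontal distance between key and block_hole below 0.012 m and z of key in the frame of block_hole below -0.03 m and angle between key_bar's own z axis and vertical below 0.25 rad and contact force between the fingers and key below 0.1 N), for 0.2 s.
3. the board is held level with its red line at the stand's outer edge (x of board_mark in the frame of frame_edge between -0.006 and 0.006 m and y of board_mark in the frame of frame_edge between -0.012 and 0.012 m and angle between the x axis of board and the x axis of frame, either way round below 0.08 rad and angle between board's own z axis and vertical below 0.04 rad and contact force between the fingers and board above 0.5 N and contact force between board and frame above 1 N and contact force between board and dewar below 0.1 N), for 0.2 s.
At the end, for the whole second after the job is handed in: Fingers hold the board (over 0.5 N); it rests on the stand, still and clear of the dewar, red line within 6 mm of the outer edge, 12 mm sideways, 0.08 rad straight, 0.04 rad level; the lock is open over 1.0 rad and the key stands in its hole (all of step 3 and linear speed of board below 0.02 m/s and value of joint lock above 1 rad and horizontal distance between key and block_hole below 0.012 m and z of key in the frame of block_hole below -0.03 m and angle between key_bar's own z axis and vertical below 0.25 rad); the arm keeps its last pose, push and grip.
It fails at once if the lock is turned by the fingers instead of the key (contact force between the fingers and lock above 1 N).
It fails at once if the board tips or is lifted off the stand (angle between board's own z axis and vertical above 0.1 rad or z of board_mark in the frame of frame_edge above 0.03 m).
It fails at once if the dewar is knocked (distance of dewar from where it was at the start of the episode above 0.02 m or angle between dewar's own z axis and vertical above 0.2 rad).
It fails at once if another thing on the bench is disturbed (distance of any of jar, tape_roll, screwdriver, vacuum_stub, wash_bottle, parts_tray, spare_flange from where it was at the start of the episode above 0.03 m).
It also fails if it takes over 72 s, if anything falls off the work surface, if the arm or the gripper's body presses on something with over 40 N, if the wrist force passes 120 N, or if a joint passes its speed limit or range.

## Working session

There is one attempt and no reset: what is moved stays moved. The work goes in short steps, Python scripts to look and compute and a tool call to move; the robot and the scene stay as the last step left them, time stands still between calls to the robot, and variables do not carry over. Pictures are saved under pics/ and viewed, and the job is handed in when it is done.

Besides the shell and the picture viewer there is one more tool, called as name(argument=value, ...) on one line, values as JSON. jog_arm: Moves the arm, as the interface text tells. Its arguments: {"type":"object","properties":{"rotation":{"type":"array"},"translation":{"type":"array"},"jaw":{"type":"array"},"newtons":{"type":"number"}},"required":["rotation","translation","jaw"]}

```bash
mkdir -p pics; python3 - <<'E'
from workcell import bot
import cv2
s=bot.read_state();print(s)
for n in ["scene","top","wrist"]:
    im=bot.read_camera(n);cv2.imwrite(f"pics/{n}0.png",im)
    print(n,bot.get_calibration(n))
E
```

```text
{'time_s': 0.0, 'q': array([ 1.13162362e+00,  3.53624238e-01,  1.63414198e+00, -2.32222977e-05,
        1.15520351e+00, -2.41702591e-03]), 'joint_vel': array([-0.00010857, -0.00195916, -0.00126836,  0.00025565, -0.00047205,
        0.00025617]), 'joint_torque': array([ 4.09567641e-03, -6.05247903e+01, -3.42072058e+01,  2.86773939e-04,
        9.21922037e-03,  1.85978115e-05]), 'ee_pos': array([0.26418811, 0.56588794, 0.23057326]), 'orientation': array([ 8.43502442e-01,  5.37124897e-01, -5.75992497e-04,  3.77393080e-04]), 'ft_force': array([ 0.20519777, -0.67210024,  0.17623837]), 'ft_torque': array([ 0.02309418,  0.02629312, -0.01343703]), 'opening': 0.08572687857140124}
scene {'intrinsics': array([[463.2471657 ,   0.        , 276.45053703],
       [  0.        , 463.2471657 , 204.86906057],
       [  0.        ,   0.        ,   1.        ]]), 'D': array([-0.07759891,  0.        ,  0.        ,  0.        ,  0.        ]), 'R': array([[ 0.00833431,  0.99993337,  0.00798772],
       [ 0.7926756 , -0.00173687, -0.60964118],
       [-0.60958669,  0.01141261, -0.79263726]]), 't': array([-0
[... 401 characters left out ...]
 0.07152686, -0.00211521, -0.99743643]]), 't': array([0.06617004, 0.55928082, 1.38931205])}
wrist {'intrinsics': array([[354.2649715 ,   0.        , 289.74069119],
       [  0.        , 354.2649715 , 213.04995014],
       [  0.        ,   0.        ,   1.        ]]), 'D': array([-0.05609927,  0.        ,  0.        ,  0.        ,  0.        ]), 'hand_eye': array([[ 9.99999982e-01,  8.71261090e-05,  1.66124592e-04,
         6.47480599e-05],
       [-1.35945310e-04,  9.46820736e-01,  3.21761520e-01,
        -8.20184194e-02],
       [-1.29256379e-04, -3.21761537e-01,  9.46820731e-01,
        -1.43092410e-01],
       [ 0.00000000e+00,  0.00000000e+00,  0.00000000e+00,
         1.00000000e+00]])}
```

View pics/scene0.png

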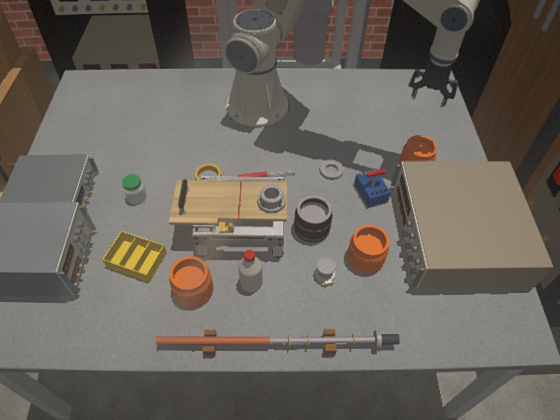

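View pics/top0.png

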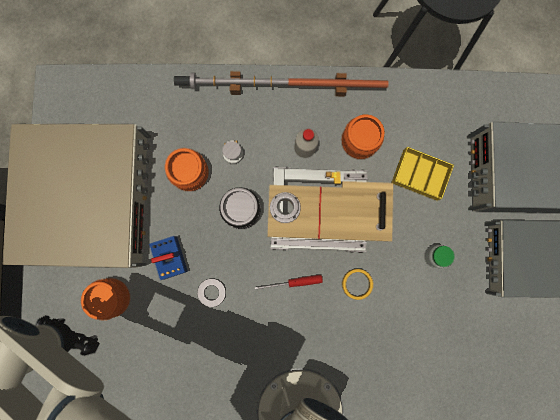

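View pics/wrist0.png

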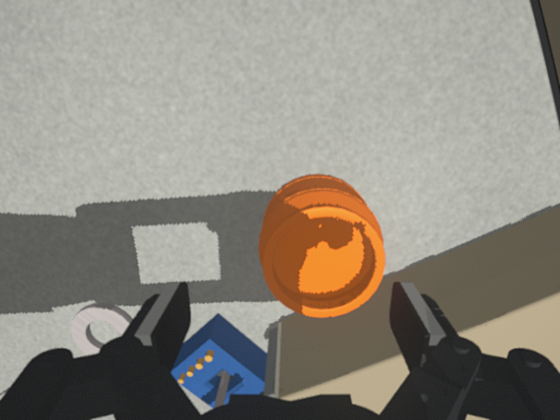

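The scene view shows the board at (230,200), the black dewar at (313,218), the blue block and key at (373,187) and the yellow lock at (226,227). In the top view these are at (330,212), (240,207), (168,257) and (334,178). Next I'll enlarge the crops and set up the helpers.

```bash
cat > h.py <<'E'
from workcell import bot
import numpy as np, cv2
from scipy.spatial.transform import Rotation as Rn
def cam(n, st=None):
    c=bot.get_calibration(n); K=c["intrinsics"];D=c["D"]
    if n=="wrist":
        H=c["hand_eye"]; T=np.eye(4);T[:3,:3]=Rn.from_quat(st["orientation"]).as_matrix();T[:3,3]=st["ee_pos"]
        M=np.linalg.inv(T@H); return K,D,M[:3,:3],M[:3,3]
    return K,D,np.array(c["R"]),np.array(c["t"])
def unproj(n,px,z,st=None):
    K,D,R,t=cam(n,st)
    u=cv2.undistortPoints(np.array(px,float).reshape(-1,1,2),K,D).reshape(-1,2)
    C=-R.T@t; out=[]
    for a in u:
        d=R.T@np.array([a[0],a[1],1]); out.append(C+d*(z-C[2])/d[2])
    return np.array(out)
def proj(n,X,st=None):
    K,D,R,t=cam(n,st)
    return cv2.projectPoints(np.array(X,float).reshape(-1,3),cv2.Rodrigues(R)[0],t,K,D)[0].reshape(-1,2)
def tri(pt,ps):
    # least squares top+scene
    A=[];b=[]
    for n,p in(("top",pt),("scene",ps)):
        K,D,R,t=cam(n);u=cv2.undistortPoints(np.array(p,float).reshape(1,1,2),K,D).reshape(2)
        A+=[u[0]*R[2]-R[0],u[1]*R[2]-R[1]];b+=[t[0]-u[0]*t[2],t[1]-u[1]*t[2]]
    x,r,_,_=np.linalg.lstsq(np.array(A),np.array(b),rcond=None);return x
def crop(im,x0,y0,w,h,s,f):
    cv2.imwrite(f,cv2.resize(im[y0:y0+h,x0:x0+w],None,fx=s,fy=s,interpolation=cv2.INTER_CUBIC))
E
python3 - <<'E'
from h import *
t=cv2.imread("pics/top0.png");s=cv2.imread("pics/scene0.png")
crop(t,255,155,150,110,5,"pics/c_top_board.png")
crop(t,140,225,60,60,10,"pics/c_top_key.png")
crop(s,165,155,135,100,6,"pics/c_sc_board.png")
crop(s,345,160,60,50,12,"pics/c_sc_key.png")
E
```

```text
(no output)
```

View pics/c_top_board.png

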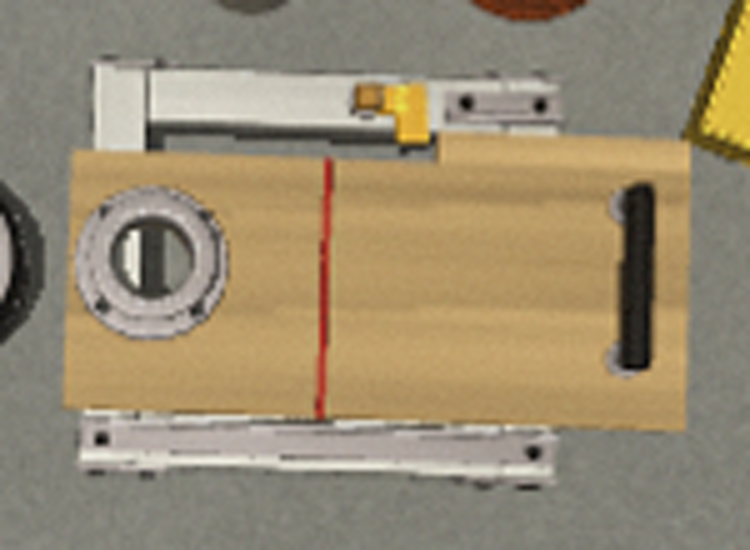

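View pics/c_top_key.png

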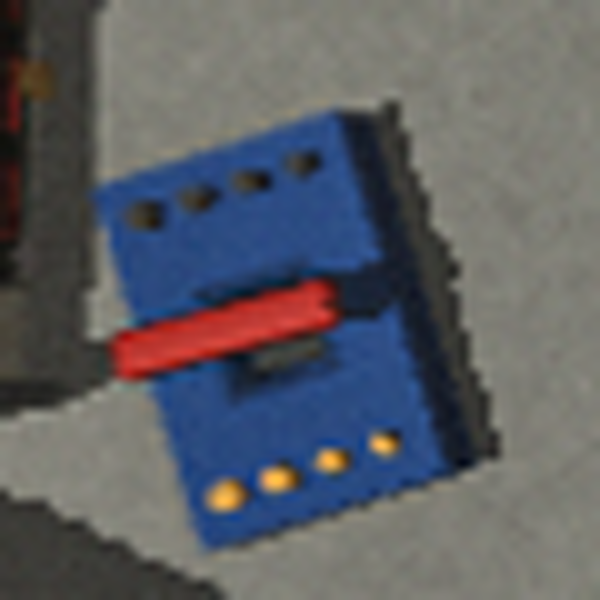

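View pics/c_sc_board.png

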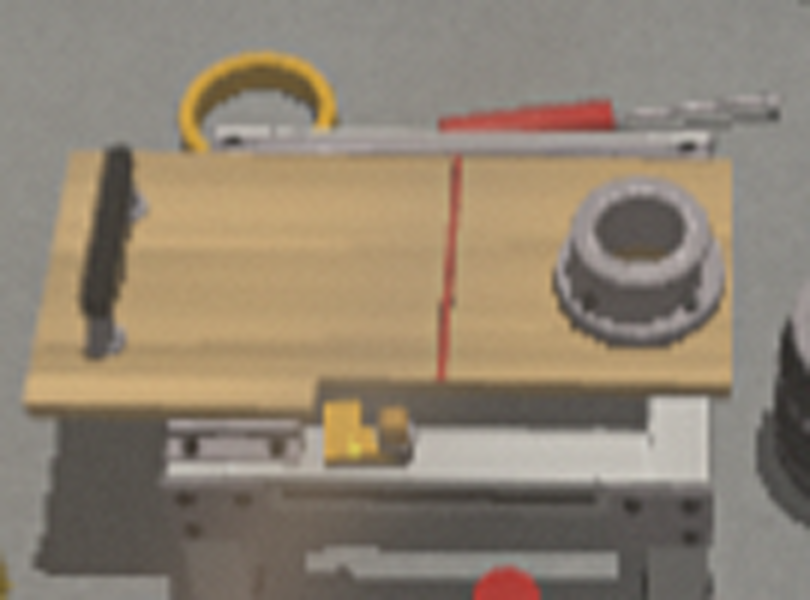

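View pics/c_sc_key.png

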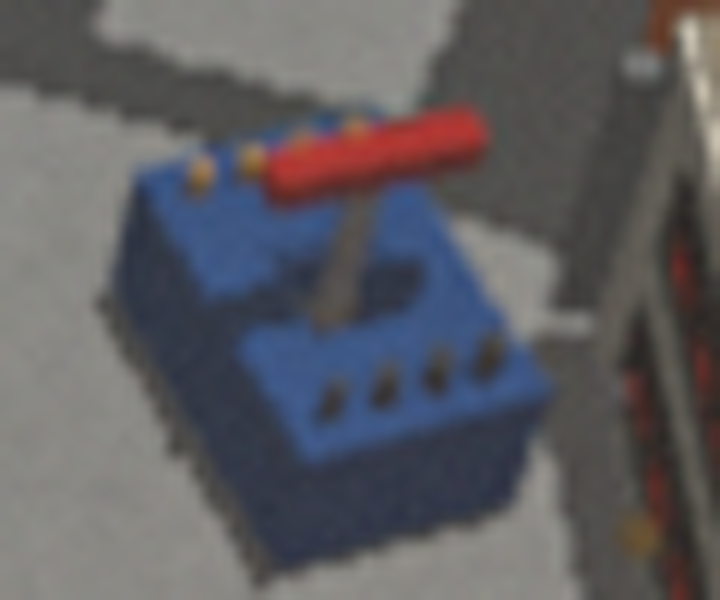

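The key stands in the block with its red bar at top-image (163,256). The lock's brass head is at top-image (328,174) and scene-image (230,224). The hook plate is beside it at the board's shoulder, so the lock is near 0. Now the positions.

```bash
python3 - <<'E'
from h import *
np.set_printoptions(precision=4,suppress=True)
T=lambda u,x0,y0,s:(np.array(u,float)+.5)/s-.5+[x0,y0]
k=lambda u:T(u,140,225,10); b=lambda u:T(u,255,155,5); sb=lambda u:T(u,165,155,6); sk=lambda u:T(u,345,160,12)
c=unproj("top",k([[97,190],[340,112],[448,470],[205,548]]),.05); print("block",c,c.mean(0)); 
for i in range(4): d=c[(i+1)%4]-c[i]; print(np.linalg.norm(d),np.degrees(np.arctan2(d[1],d[0])))
e=unproj("top",k([[115,365],[335,297]]),.107); print("bar",e,e.mean(0),np.linalg.norm(e[1]-e[0]),np.degrees(np.arctan2(*(e[0]-e[1])[[1,0]])))
e=unproj("scene",sk([[272,172],[482,122]]),.107); print("bar sc",e,e.mean(0),np.linalg.norm(e[1]-e[0]),np.degrees(np.arctan2(*(e[1]-e[0])[[1,0]])))
print("holeblock scene", unproj("scene",sk([[140,172],[370,105],[552,385],[305,460]]),.05).mean(0))
print("head tri",tri(b([367,97]),sb([394,415])), unproj("top",b([[369,97]]),.145),unproj("scene",sb([[394,412]]),.15))
f=unproj("top",b([[95,62],[557,85]]),.12);print("frame far edge",f)
f=unproj("top",b([[80,470],[553,487]]),.12);print("frame near edge",f)
m=unproj("top",b([[330,160],[320,417]]),.132);print("mark",m,m.mean(0),np.linalg.norm(m[1]-m[0]))
m=unproj("scene",sb([[458,158],[441,380]]),.132);print("mark sc",m,m.mean(0))
q=unproj("top",b([[640,185],[632,368]]),.166);print("handle",q,q.mean(0),np.linalg.norm(q[1]-q[0]))
q=unproj("top",b([[72,152],[690,140],[685,430],[65,408]]),.132);print("board",q,q.mean(0))
E
```

```text
block [[0.487  0.4447 0.05  ]
 [0.5107 0.3744 0.05  ]
 [0.4082 0.3402 0.05  ]
 [0.3844 0.4101 0.05  ]] [0.4476 0.3923 0.05  ]
0.07419873308322027 -71.31442329943233
0.10812702623593273 -161.55171071019052
0.07381636687025969 108.7620674457949
0.10822466465813943 18.650969341641833
bar [[0.4374 0.4229 0.107 ]
 [0.4573 0.362  0.107 ]] [0.4474 0.3924 0.107 ] 0.06406952567177025 108.10231916057455
bar sc [[0.4593 0.3635 0.107 ]
 [0.4412 0.423  0.107 ]] [0.4503 0.3932 0.107 ] 0.06217966552871499 106.87388952429886
holeblock scene [0.4479 0.3935 0.05  ]
head tri [ 0.6811 -0.0605  0.1459] [[ 0.6813 -0.0617  0.145 ]] [[ 0.6823 -0.0602  0.15  ]]
frame far edge [[ 0.7027  0.0876  0.12  ]
 [ 0.6943 -0.169   0.12  ]]
frame near edge [[ 0.4772  0.0922  0.12  ]
 [ 0.4716 -0.1671  0.12  ]]
mark [[ 0.6483 -0.0419  0.132 ]
 [ 0.5076 -0.0377  0.132 ]] [ 0.578  -0.0398  0.132 ] 0.1407518001234545
mark sc [[ 0.51   -0.0376  0.132 ]
 [ 0.6507 -0.0404  0.132 ]] [ 0.5803 -0.039   0.132 ]
handle [[ 0.6328 -0.205   0.166 ]
 [ 0.5348 -0.2005  0.166 ]] [ 0.5838 -0.2027  0.166 ] 0.09811368882673226
board [[ 0.6505  0.0993  0.132 ]
 [ 0.663  -0.2405  0.132 ]
 [ 0.5034 -0.2372  0.132 ]
 [ 0.5104  0.1007  0.132 ]] [ 0.5818 -0.0694  0.132 ]
```

```bash
cat >> h.py <<'E'
def plan(pos,yaw,st=None):
    """target TCP pos, tool-x yaw deg, tool down -> rotvec, translation in tool axes"""
    st=st or bot.read_state(); R0=Rn.from_quat(st["orientation"])
    y=np.radians(yaw); Rt=Rn.from_matrix(np.array([[np.cos(y),np.sin(y),0],[np.sin(y),-np.cos(y),0],[0,0,-1]]).T)
    Rt=Rn.from_matrix(np.column_stack([[np.cos(y),np.sin(y),0],[np.sin(y),-np.cos(y),0],[0,0,-1]]))
    print("rot",np.round((R0.inv()*Rt).as_rotvec(),4),"tr",np.round(R0.inv().apply(np.array(pos)-st["ee_pos"]),4))
def yaw(st):
    x=Rn.from_quat(st["orientation"]).as_matrix()[:,0]; return np.degrees(np.arctan2(x[1],x[0]))
E
python3 - <<'E'
from h import *
np.set_printoptions(precision=4,suppress=True)
print("instr corner",tri([131,265],[403,163]), tri([137,124],[417,280]))
st=bot.read_state();print(yaw(st))
plan([.448,.393,.24],18.3)
plan([.448,.393,.18],18.3)
print(proj("wrist",[st["ee_pos"]],st))
E
```

```text
instr corner [0.4262 0.4782 0.1223] [0.829  0.472  0.0852]
64.9723515676603
rot [0.0004 0.001  0.8146] tr [-0.079   0.2397 -0.0092]
rot [0.0004 0.001  0.8146] tr [-0.079   0.2397  0.0508]
[[289.5345 282.0926]]
```

jog_arm(rotation=[[0,0,0.18],[0,0,0.36],[0,0,0.54],[0,0,0.72],[0,0.001,0.815],[0,0.001,0.815],[0,0.001,0.815]], translation=[[-0.016,0.048,0],[-0.032,0.096,0],[-0.048,0.144,-0.005],[-0.064,0.192,-0.009],[-0.079,0.24,-0.009],[-0.079,0.24,-0.009],[-0.079,0.24,-0.009]], jaw=[0.3,0.3,0.3,0.3,0.3,0.3,0.3], newtons=60)

```text
time_s: 1.02
ee_pos: [0.4482, 0.3932, 0.24]
orientation: [0.987, 0.159, 0.0, -0.0]
ft_force: [-0.3, 0.4, 0.4]
opening: 0.06
```

```bash
python3 - <<'E'
from h import *
np.set_printoptions(precision=4,suppress=True)
st=bot.read_state();im=bot.read_camera("wrist");cv2.imwrite("pics/w1.png",im)
import pickle;pickle.dump(st,open("w1.pkl","wb"))
print(st["ee_pos"],yaw(st),st["opening"],st["time_s"],st["ft_force"])
print(proj("wrist",[[.4474,.3924,.107],[.4374,.4229,.107],[.4573,.362,.107],[.4478,.3926,.05]],st))
E
```

```text
[0.4482 0.3932 0.24  ] 18.279725619504223 0.06004560370825345 1.025 [-0.3341  0.3713  0.4122]
[[287.6338 200.3878]
 [287.6544 161.2147]
 [287.5416 236.7667]
 [288.3963 183.3779]]
```

View pics/w1.png

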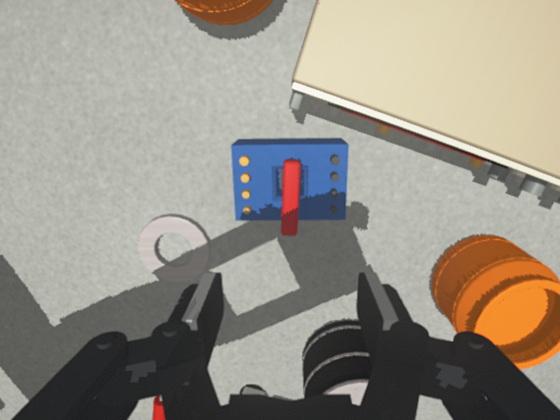

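The wrist view shows the red bar running from (292,160) to (289,235), and the block from (233,140) to (346,220).

```bash
python3 - <<'E'
from h import *
im=cv2.imread("pics/w1.png");crop(im,225,130,130,115,6,"pics/w1c.png")
E
```

```text
(no output)
```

View pics/w1c.png

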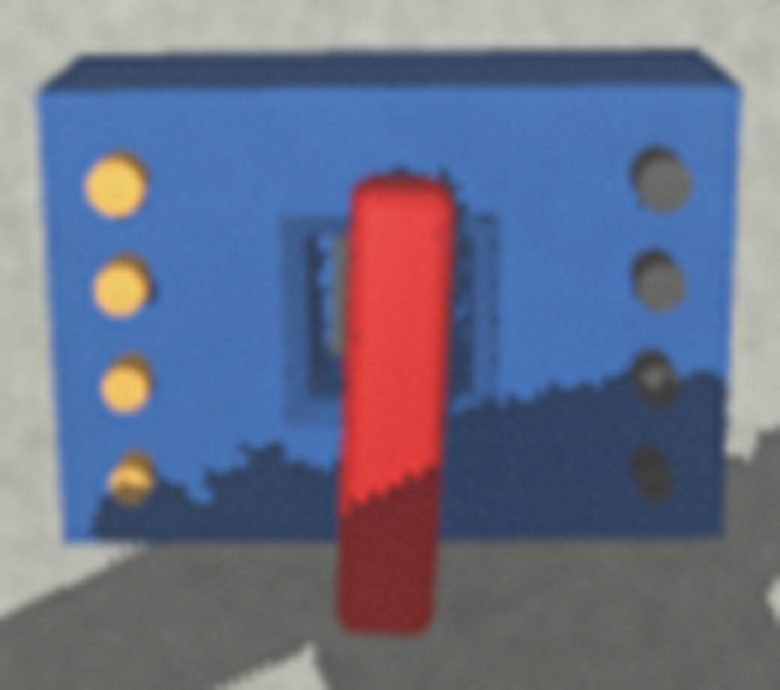

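```bash
python3 - <<'E'
from h import *
import pickle
np.set_printoptions(precision=4,suppress=True)
st=pickle.load(open("w1.pkl","rb"))
T=lambda u:(np.array(u,float)+.5)/6-.5+[225,130]
e=unproj("wrist",T([[404,188],[386,632]]),.107,st);print("bar",e,e.mean(0),np.linalg.norm(e[1]-e[0]),np.degrees(np.arctan2(*(e[0]-e[1])[[1,0]])))
c=unproj("wrist",T([[40,90],[740,88],[722,538],[65,542]]),.05,st);print("block",c.mean(0))
for i in range(4): d=c[(i+1)%4]-c[i]; print(np.linalg.norm(d),np.degrees(np.arctan2(d[1],d[0])))
h=unproj("wrist",T([[281,214],[497,214],[496,416],[284,424]]),.05,st);print("hole",h.mean(0))
st=bot.read_state()
e=e.mean(0);plan([e[0],e[1],.10-.019],16.7)
E
```

```text
bar [[0.4405 0.4242 0.107 ]
 [0.4579 0.364  0.107 ]] [0.4492 0.3941 0.107 ] 0.06266872594298163 106.09199074743749
block [0.4491 0.3932 0.05  ]
0.10908377355018417 18.446066922142098
0.07447389988267065 -71.09147243102123
0.1095699824701717 -161.35194379417786
0.07485783800181442 108.5345301933924
hole [0.4486 0.3936 0.05  ]
rot [-0.0005 -0.0003  0.0285] tr [0.0014 0.0001 0.1591]
```

jog_arm(rotation=[[0,0,0.03],[0,0,0.03],[0,0,0.03],[0,0,0.03],[0,0,0.03],[0,0,0.03],[0,0,0.03],[0,0,0.03],[0,0,0.03],[0,0,0.03]], translation=[[0.001,0,0.05],[0.001,0,0.1],[0.001,0,0.14],[0.001,0,0.159],[0.001,0,0.159],[0.001,0,0.159],[0.001,0,0.159],[0.001,0,0.159],[0.001,0,0.159],[0.001,0,0.159]], jaw=[0.3,0.3,0.3,0.3,0.4,1,1,1,1,1], newtons=60)

```text
time_s: 2.33
ee_pos: [0.45, 0.3942, 0.083]
orientation: [0.99, 0.144, 0.001, -0.001]
ft_force: [-2.3, -0.8, 7.4]
opening: 0.0128
```

```bash
python3 - <<'E'
from h import *
np.set_printoptions(precision=4,suppress=True)
st=bot.read_state();im=bot.read_camera("wrist");cv2.imwrite("pics/w2.png",im)
print(st["ee_pos"],yaw(st),st["opening"],st["time_s"],st["ft_force"],st["ft_torque"])
E
```

```text
[0.45   0.3942 0.083 ] 16.54541117095695 0.012801657407707277 2.325 [-2.336  -0.787   7.4058] [-0.001   0.3759 -0.059 ]
```

View pics/w2.png

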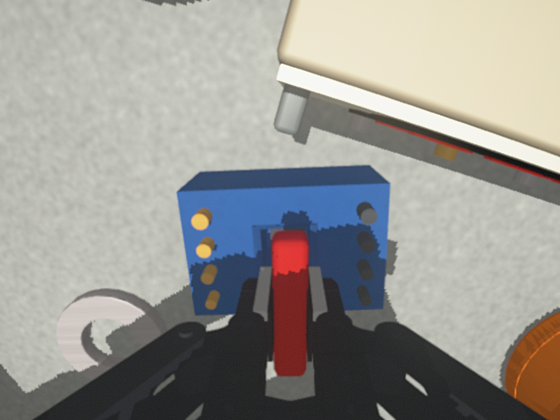

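The bar is gripped between the pads, with the opening at about 13 mm. Lifting the key out.

jog_arm(rotation=[[0,0,0],[0,0,0],[0,0,0],[0,0,0],[0,0,0],[0,0,0]], translation=[[0,0,-0.03],[0,0,-0.07],[0,0,-0.12],[0,0,-0.17],[0,0,-0.21],[0,0,-0.21]], jaw=[1,1,1,1,1,1])

```text
time_s: 3.12
ee_pos: [0.4508, 0.3946, 0.2958]
orientation: [0.99, 0.144, 0.004, -0.002]
ft_force: [-0.0, -0.9, -1.3]
opening: 0.0126
```

```bash
python3 - <<'E'
from h import *
np.set_printoptions(precision=4,suppress=True)
st=bot.read_state();im=bot.read_camera("wrist");cv2.imwrite("pics/w3.png",im)
print(st["ee_pos"],yaw(st),st["opening"],st["time_s"],st["ft_force"],st["ft_torque"],st["orientation"])
plan([.682,-.15,.29],-1.6)
R=Rn.from_quat(st["orientation"])
print(proj("wrist",st["ee_pos"]+R.apply([[0,0,-.019],[0,0,.071]]),st))
E
```

```text
[0.4508 0.3946 0.2958] 16.546676252034388 0.012641679954032719 3.125 [-0.0129 -0.8939 -1.3182] [ 0.0221 -0.0283 -0.029 ] [ 0.9896  0.1439  0.0036 -0.0023]
rot [-0.0026 -0.0039  0.3168] tr [0.0676 0.5875 0.0024]
[[288.0619 306.3222]
 [288.6411 227.1354]]
```

View pics/w3.png

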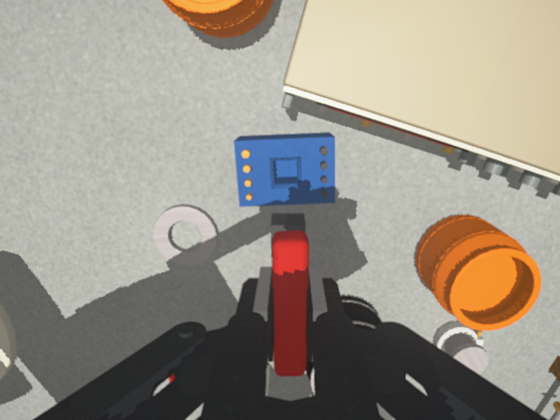

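```bash
python3 - <<'E'
from h import *
im=cv2.imread("pics/w3.png");crop(im,220,120,130,140,5,"pics/w3c.png")
E
```

```text
(no output)
```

View pics/w3c.png

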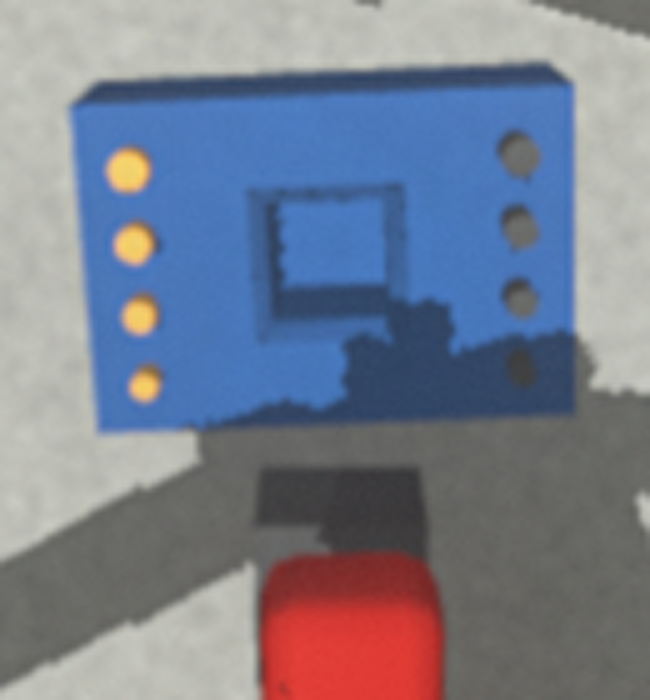

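jog_arm(rotation=[[0,0,0.04],[0,0,0.08],[0,0,0.12],[0,0,0.16],[0,0,0.2],[0,0,0.24],[0,0,0.28],[-0.003,-0.004,0.317],[-0.003,-0.004,0.317],[-0.003,-0.004,0.317],[-0.003,-0.004,0.317],[-0.003,-0.004,0.317]], translation=[[0.007,0.06,0],[0.014,0.12,0],[0.02,0.18,0],[0.027,0.24,0],[0.034,0.3,0],[0.041,0.36,0],[0.048,0.42,0],[0.055,0.48,0],[0.062,0.54,0],[0.068,0.588,0.002],[0.068,0.588,0.002],[0.068,0.588,0.002]], jaw=[1,1,1,1,1,1,1,1,1,1,1,1])

```text
time_s: 4.68
ee_pos: [0.6812, -0.1503, 0.2875]
orientation: [1.0, -0.014, -0.003, 0.001]
ft_force: [-0.3, 0.3, -1.6]
opening: 0.0127
```

```bash
python3 - <<'E'
from h import *
import pickle
np.set_printoptions(precision=4,suppress=True)
st=bot.read_state();im=bot.read_camera("wrist");cv2.imwrite("pics/w4.png",im);pickle.dump(st,open("w4.pkl","wb"))
print(st["ee_pos"],yaw(st),st["opening"],st["time_s"],st["ft_force"],st["ft_torque"],st["orientation"],st["q"])
print(proj("wrist",[[.6815,-.0605,.15]],st))
E
```

```text
[ 0.6812 -0.1503  0.2875] -1.6381696471268137 0.012691012608842143 4.675 [-0.2523  0.3336 -1.6004] [ 0.0087 -0.029  -0.0082] [ 0.9999 -0.0143 -0.0027  0.0009] [-0.2179  0.4275  1.3973 -0.003   1.3218 -0.1886]
[[286.6077  83.0653]]
```

View pics/w4.png

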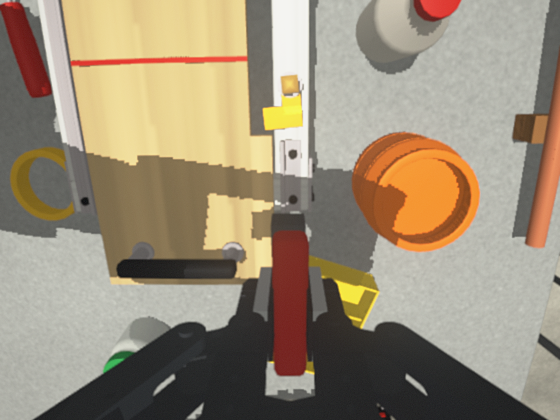

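```bash
python3 - <<'E'
from h import *
import pickle
np.set_printoptions(precision=4,suppress=True)
st=pickle.load(open("w4.pkl","rb"))
R=Rn.from_quat(st["orientation"])
print(proj("wrist",st["ee_pos"]+R.apply([[-.01025,-.01025,.071],[.01025,-.01025,.071],[-.007,-.032,-.026],[.007,-.032,-.026]]),st))
im=cv2.imread("pics/w4.png");crop(im,245,60,90,90,8,"pics/w4a.png");crop(im,250,190,80,70,8,"pics/w4b.png")
E
```

```text
[[272.3801 212.4782]
 [304.5147 212.4791]
 [268.0389 241.5259]
 [307.0304 241.5282]]
```

View pics/w4a.png

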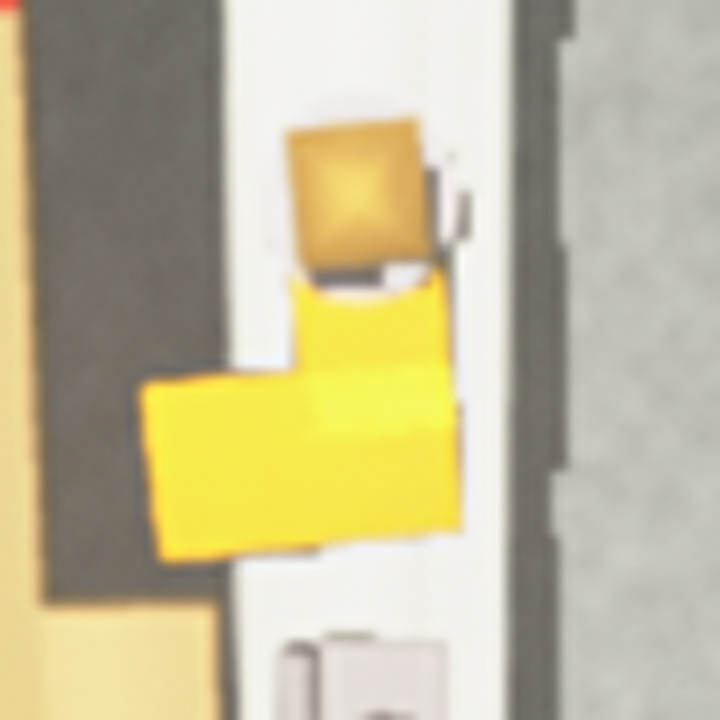

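View pics/w4b.png

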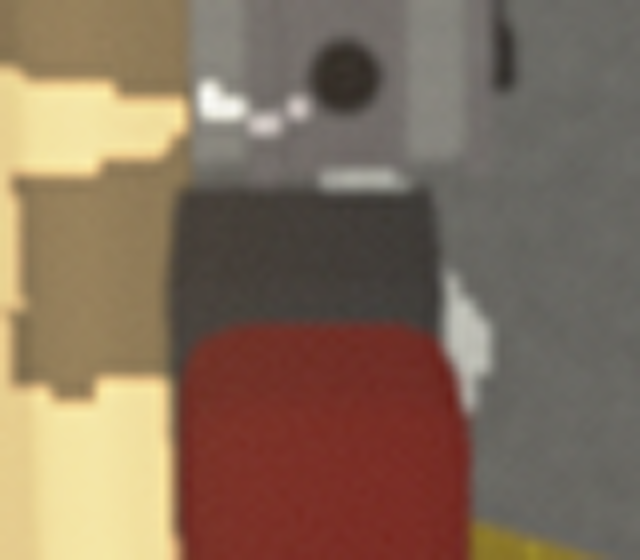

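```bash
cat >> h.py <<'E'
def toolpt(px,ztool):
    c=bot.get_calibration("wrist");H=c["hand_eye"]
    u=cv2.undistortPoints(np.array(px,float).reshape(-1,1,2),c["intrinsics"],c["D"]).reshape(-1,2)
    o=[]
    for a in u:
        d=H[:3,:3]@[a[0],a[1],1]; o.append(H[:3,3]+d*(ztool-H[2,3])/d[2])
    return np.array(o)
E
python3 - <<'E'
from h import *
import pickle
np.set_printoptions(precision=4,suppress=True)
st=pickle.load(open("w4.pkl","rb"));R=Rn.from_quat(st["orientation"])
B=lambda u:(np.array(u,float)+.5)/8-.5+[250,190]
A=lambda u:(np.array(u,float)+.5)/8-.5+[245,60]
for z in(.069,.071,.073,.075):
    e=toolpt(B([[182,190],[434,190]]),z);print(z,e,np.linalg.norm(e[0]-e[1]))
for z in (.133,.147):
    c=unproj("wrist",A([[288,130],[418,118],[433,258],[303,268]]),z,st);print(c.mean(0))
    for i in range(4): d=c[(i+1)%4]-c[i]; print(np.linalg.norm(d),np.degrees(np.arctan2(d[1],d[0])))
e=unproj("wrist",A([[230,0],[232,720]]),.13,st);print(e)
E
```

```text
0.069 [[-0.0102 -0.0104  0.069 ]
 [ 0.0097 -0.0104  0.069 ]] 0.019923300001676553
0.071 [[-0.0103 -0.0097  0.071 ]
 [ 0.0098 -0.0097  0.071 ]] 0.020111171180621366
0.073 [[-0.0104 -0.009   0.073 ]
 [ 0.0099 -0.009   0.073 ]] 0.02029904235956618
0.075 [[-0.0105 -0.0083  0.075 ]
 [ 0.01   -0.0083  0.075 ]] 0.020486913538510988
[ 0.6837 -0.0607  0.133 ]
0.012871083741514393 3.351222754601833
0.013328307656327186 -84.85603067925554
0.013025279428451159 -177.40777655677732
0.013151890698351357 94.50102795785884
[ 0.6837 -0.061   0.147 ]
0.012265169829179834 3.351222754601815
0.012700869656619714 -84.85603067925508
0.01241210666256461 -177.40777655677732
0.012532757631729239 94.50102795785861
[[ 0.6713 -0.042   0.13  ]
 [ 0.6686 -0.113   0.13  ]]
```

```bash
python3 - <<'E'
from h import *
plan([.6839,-.0597,.240],3.9)
E
```

```text
rot [ 0.0019  0.0047 -0.0957] tr [ 0.0003 -0.0902  0.0479]
```

jog_arm(rotation=[[0,0,-0.05],[0.002,0.005,-0.096],[0.002,0.005,-0.096],[0.002,0.005,-0.096],[0.002,0.005,-0.096],[0.002,0.005,-0.096]], translation=[[0,-0.04,0],[0,-0.08,0.005],[0.0003,-0.0902,0.025],[0.0003,-0.0902,0.048],[0.0003,-0.0902,0.048],[0.0003,-0.0902,0.048]], jaw=[1,1,1,1,1,1])

```text
time_s: 5.48
ee_pos: [0.6849, -0.0608, 0.2413]
orientation: [0.999, 0.034, 0.001, 0.0]
ft_force: [0.0, 0.3, -0.8]
opening: 0.013
```

```bash
python3 - <<'E'
from h import *
import pickle
np.set_printoptions(precision=4,suppress=True)
st=bot.read_state();im=bot.read_camera("wrist");cv2.imwrite("pics/w5.png",im);pickle.dump(st,open("w5.pkl","wb"))
print(st["ee_pos"],yaw(st),st["time_s"],st["ft_force"],st["ft_torque"],st["orientation"])
plan([.6839,-.0597,.240],3.9)
crop(im,245,60,90,180,4,"pics/w5a.png")
s=bot.read_camera("scene");crop(s,190,160,90,90,8,"pics/s5.png")
E
```

```text
[ 0.6849 -0.0608  0.2413] 3.8898562679201536 5.475 [ 0.015   0.2976 -0.7749] [-0.0572 -0.0543  0.0105] [0.9994 0.0339 0.0012 0.0005]
rot [ 0.0012 -0.0032 -0.0003] tr [-0.0012 -0.0013  0.0017]
```

View pics/w5a.png

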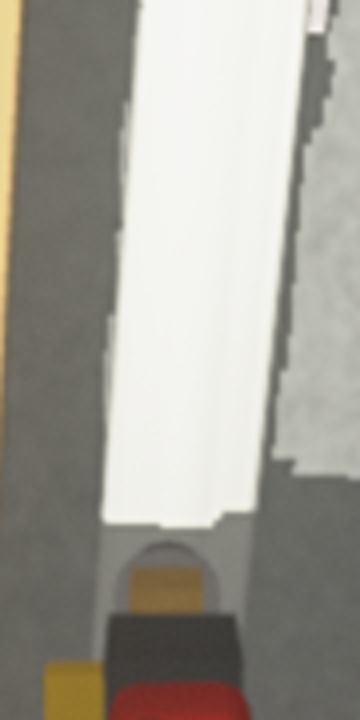

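View pics/s5.png

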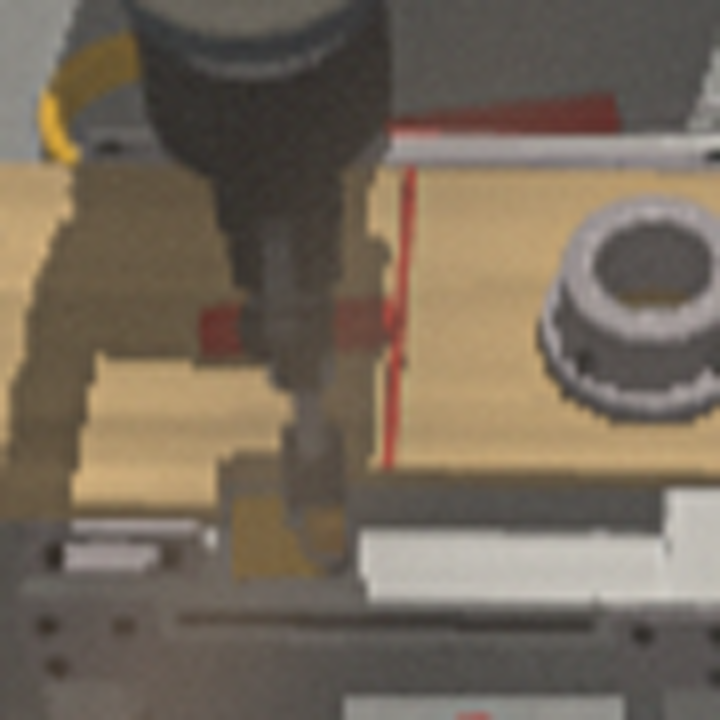

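jog_arm(rotation=[[0.001,-0.003,0],[0.001,-0.003,0],[0.001,-0.003,0],[0.001,-0.003,0]], translation=[[-0.0012,-0.0013,0.005],[-0.0012,-0.0013,0.01],[-0.0012,-0.0013,0.012],[-0.0012,-0.0013,0.012]], jaw=[1,1,1,1])

```text
time_s: 6.08
ee_pos: [0.6834, -0.0596, 0.2285]
orientation: [0.999, 0.034, -0.001, -0.0]
ft_force: [-0.4, -0.6, -1.5]
opening: 0.0126
```

```bash
python3 - <<'E'
from h import *
np.set_printoptions(precision=4,suppress=True)
st=bot.read_state();im=bot.read_camera("wrist");cv2.imwrite("pics/w6.png",im)
print(st["ee_pos"],yaw(st),st["time_s"],st["ft_force"],st["ft_torque"],abs(st["joint_vel"]).max())
plan([.6839,-.0597,.2295],3.9)
crop(im,255,170,70,80,8,"pics/w6a.png")
E
```

```text
[ 0.6834 -0.0596  0.2285] 3.8925151408266894 6.075 [-0.4215 -0.5578 -1.4633] [ 0.0277 -0.0253 -0.0582] 0.005351819558756518
rot [-0.0001  0.0011 -0.0001] tr [ 0.0003  0.0002 -0.0008]
```

View pics/w6a.png

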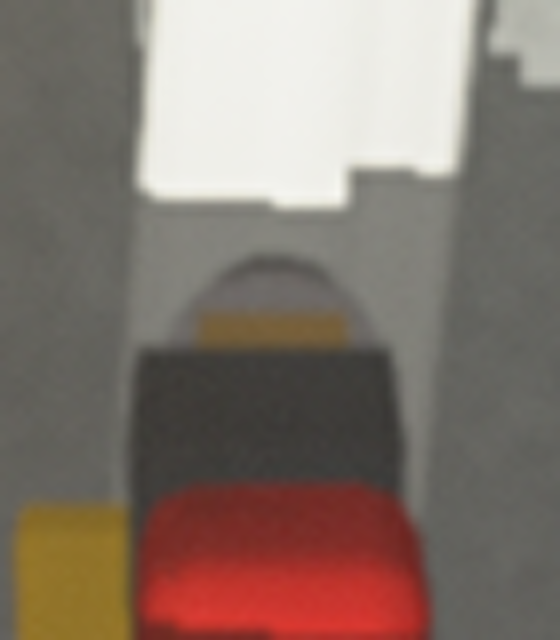

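```bash
python3 - <<'E'
from h import *
c=bot.get_calibration("wrist");print(c)
print(toolpt([[289.74,213.05],[288.45,213]],.071))
E
```

```text
{'intrinsics': array([[354.2649715 ,   0.        , 289.74069119],
       [  0.        , 354.2649715 , 213.04995014],
       [  0.        ,   0.        ,   1.        ]]), 'D': array([-0.05609927,  0.        ,  0.        ,  0.        ,  0.        ]), 'hand_eye': array([[ 9.99999944e-01,  3.02776486e-05,  3.34591072e-04,
         7.23336197e-04],
       [-1.36246984e-04,  9.46903547e-01,  3.21517734e-01,
        -8.24840624e-02],
       [-3.07090672e-04, -3.21517761e-01,  9.46903498e-01,
        -1.43093169e-01],
       [ 0.00000000e+00,  0.00000000e+00,  0.00000000e+00,
         1.00000000e+00]])}
[[ 7.98545506e-04 -9.78945035e-03  7.10000000e-02]
 [-2.47202292e-05 -9.82312265e-03  7.10000000e-02]]
```

```bash
python3 - <<'E'
from h import *
P=lambda u:(np.array(u,float)+.5)/8-.5+[255,170]
print("sock",toolpt(P([[138,350],[388,350]]),.073))
for z in(.0785,.0815,.0845): print(z,toolpt(P([[199,314],[349,314]]),z))
E
```

```text
sock [[-0.01075364 -0.00893134  0.073     ]
 [ 0.0093843  -0.00893199  0.073     ]]
0.0785 [[-0.00597758 -0.01018696  0.0785    ]
 [ 0.00635868 -0.01018736  0.0785    ]]
0.0815 [[-0.0060683  -0.00920818  0.0815    ]
 [ 0.00643498 -0.00920858  0.0815    ]]
0.0845 [[-0.00615902 -0.0082294   0.0845    ]
 [ 0.00651127 -0.00822981  0.0845    ]]
```

jog_arm(rotation=[[0,0.001,0],[0,0.001,0],[0,0.001,0],[0,0.001,0]], translation=[[0.0007,0.0003,0],[0.0007,0.0003,0.004],[0.0007,0.0003,0.008],[0.0007,0.0003,0.011]], jaw=[1,1,1,1])

```text
time_s: 6.62
ee_pos: [0.6841, -0.0597, 0.2173]
orientation: [0.999, 0.034, -0.0, -0.0]
ft_force: [-0.8, -0.1, -2.0]
opening: 0.0131
```

```bash
python3 - <<'E'
from h import *
np.set_printoptions(precision=4,suppress=True)
st=bot.read_state()
print(st["ee_pos"],yaw(st),st["time_s"],st["ft_force"],st["ft_torque"])
E
```

```text
[ 0.6841 -0.0597  0.2173] 3.8978269570460937 6.625 [-0.7878 -0.1133 -2.0328] [-0.0942 -0.0081  0.0195]
```

jog_arm(rotation=[[0,0,0],[0,0,0],[0,0,0],[0,0,0]], translation=[[0,0,0.003],[0,0,0.006],[0,0,0.009],[0,0,0.01]], jaw=[1,1,1,1])

```text
time_s: 7.12
ee_pos: [0.6841, -0.0597, 0.2076]
orientation: [0.999, 0.034, -0.0, -0.0]
ft_force: [0.2, 0.2, -0.9]
opening: 0.0128
```

```bash
python3 - <<'E'
from h import *
np.set_printoptions(precision=4,suppress=True)
st=bot.read_state()
print(st["ee_pos"],yaw(st),st["time_s"],st["ft_force"],st["ft_torque"])
im=bot.read_camera("wrist");crop(im,225,140,130,110,6,"pics/w7.png")
E
```

```text
[ 0.6841 -0.0597  0.2076] 3.8994565144273485 7.125 [ 0.2475  0.1885 -0.9421] [-0.0547 -0.0224 -0.0235]
```

View pics/w7.png

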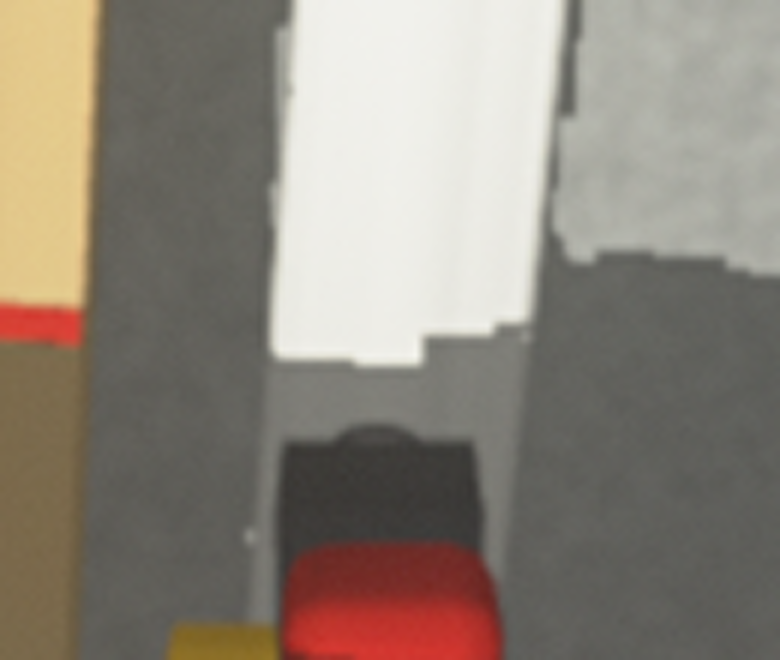

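jog_arm(rotation=[[0,0,-0.16],[0,0,-0.32],[0,0,-0.48],[0,0,-0.64],[0,0,-0.8],[0,0,-0.96],[0,0,-1.12],[0,0,-1.28],[0,0,-1.42],[0,0,-1.48],[0,0,-1.48]], translation=[[0,0,0],[-0.0002,0,0],[-0.0004,0.0001,0],[-0.0006,0.0002,0],[-0.0008,0.0003,0],[-0.001,0.0004,0],[-0.0012,0.0005,0],[-0.0014,0.0006,0],[-0.0015,0.0006,0],[-0.0015,0.0006,0],[-0.0015,0.0006,0]], jaw=[1,1,1,1,1,1,1,1,1,1,1])

```text
time_s: 8.55
ee_pos: [0.6826, -0.0599, 0.2078]
orientation: [0.715, 0.699, 0.0, -0.0]
ft_force: [-0.4, 2.1, -1.1]
opening: 0.0127
```

```bash
python3 - <<'E'
from h import *
np.set_printoptions(precision=4,suppress=True)
st=bot.read_state()
print(st["ee_pos"],yaw(st),st["time_s"],st["ft_force"],st["ft_torque"],st["opening"])
im=bot.read_camera("wrist");cv2.imwrite("pics/w8.png",im)
im=bot.read_camera("top");crop(im,255,125,130,110,6,"pics/t8.png")
E
```

```text
[ 0.6826 -0.0599  0.2078] 88.66129210462398 8.55 [-0.4189  2.077  -1.0661] [ 0.6427  0.2722 -0.0591] 0.012728925182596662
```

View pics/w8.png

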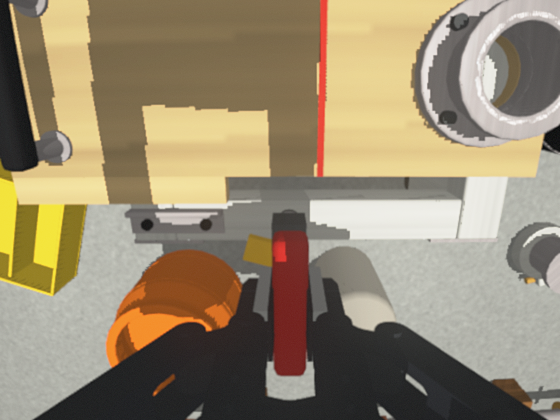

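View pics/t8.png

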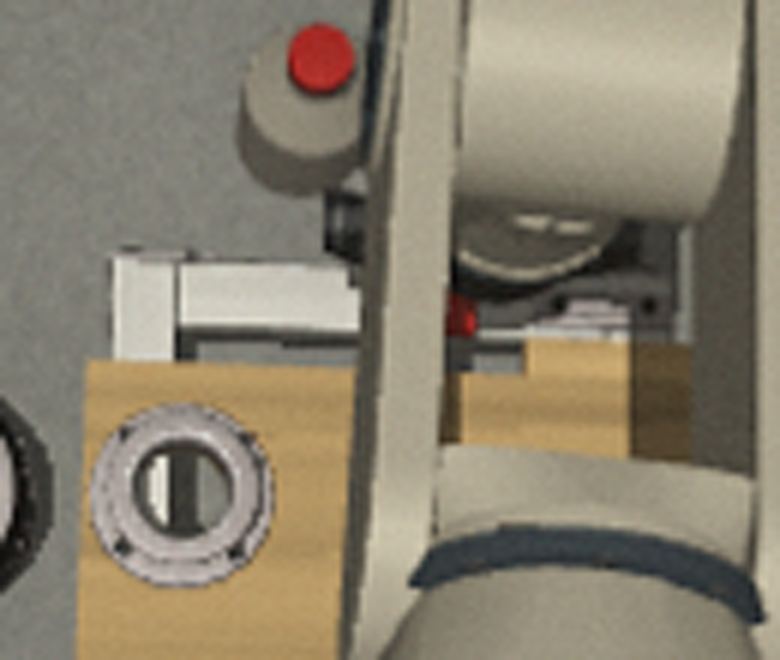

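The hook plate has swung away from the board; its tip is at wrist-image (258,250). Allowing for the play, the lock is at about 1.3 rad. Now I'll relieve the turn and lift the key off.

jog_arm(rotation=[[0,0,0.1],[0,0,0.1],[0,0,0.1],[0,0,0.1],[0,0,0.1],[0,0,0.1]], translation=[[0,0,0],[0,0,-0.01],[0,0,-0.025],[0,0,-0.05],[0,0,-0.085],[0,0,-0.085]], jaw=[1,1,1,1,1,1])

```text
time_s: 9.4
ee_pos: [0.6848, -0.0611, 0.2976]
orientation: [0.749, 0.663, 0.002, 0.003]
ft_force: [-0.0, 1.2, -1.2]
opening: 0.0127
```

```bash
python3 - <<'E'
from h import *
np.set_printoptions(precision=4,suppress=True)
st=bot.read_state()
print(st["ee_pos"],yaw(st),st["time_s"],st["ft_force"],st["ft_torque"],st["opening"])
im=bot.read_camera("wrist");cv2.imwrite("pics/w9.png",im)
plan([.449,.3935,.29],18.5)
plan([.485,.30,.29],18.5)
E
```

```text
[ 0.6848 -0.0611  0.2976] 83.017158293953 9.4 [-0.0299  1.2118 -1.1816] [0.046  0.021  0.0048] 0.012705253584947986
rot [ 0.0039 -0.0022  1.1259] tr [ 0.4225 -0.2883  0.004 ]
rot [ 0.0039 -0.0022  1.1259] tr [ 0.334  -0.2412  0.0042]
```

View pics/w9.png

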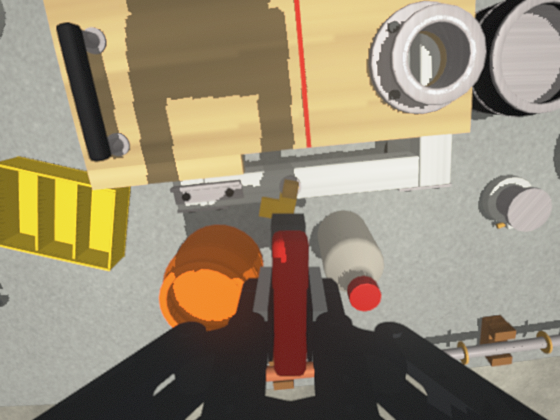

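jog_arm(rotation=[[0,0,0.11],[0,0,0.22],[0,0,0.34],[0,0,0.46],[0,0,0.58],[0,0,0.7],[0,0,0.82],[0,0,0.94],[0,0,1.06],[0.004,-0.002,1.126],[0.004,-0.002,1.126],[0.004,-0.002,1.126]], translation=[[0.046,-0.031,0],[0.092,-0.063,0],[0.138,-0.094,0],[0.184,-0.126,0],[0.23,-0.157,0],[0.276,-0.188,0],[0.322,-0.22,0],[0.37,-0.252,0],[0.41,-0.28,0.004],[0.4225,-0.2883,0.004],[0.4225,-0.2883,0.004],[0.4225,-0.2883,0.004]], jaw=[1,1,1,1,1,1,1,1,1,1,1,1])

```text
time_s: 10.95
ee_pos: [0.4486, 0.3933, 0.2884]
orientation: [0.987, 0.161, -0.002, -0.0]
ft_force: [-0.0, -1.2, -0.3]
opening: 0.013
```

```bash
python3 - <<'E'
from h import *
import pickle
np.set_printoptions(precision=4,suppress=True)
st=bot.read_state()
print(st["ee_pos"],yaw(st),st["time_s"],st["ft_force"],st["orientation"],st["opening"])
im=bot.read_camera("wrist");cv2.imwrite("pics/w10.png",im);crop(im,220,120,130,140,5,"pics/w10c.png")
pickle.dump(st,open("w10.pkl","wb"))
E
```

```text
[0.4486 0.3933 0.2884] 18.531566774047455 10.95 [-0.03   -1.2221 -0.3436] [ 0.9869  0.161  -0.0021 -0.0004] 0.012966840809795153
```

View pics/w10c.png

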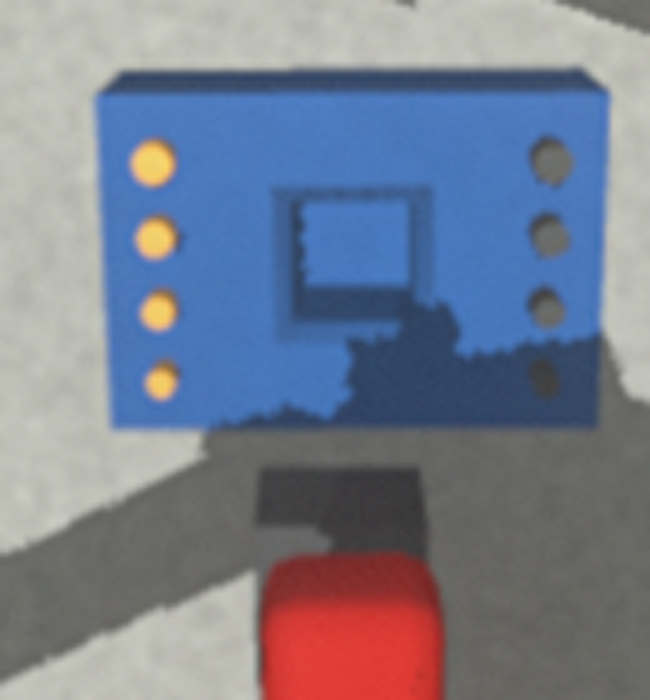

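```bash
python3 - <<'E'
from h import *
import pickle
np.set_printoptions(precision=4,suppress=True)
st=pickle.load(open("w10.pkl","rb"))
P=lambda u:(np.array(u,float)+.5)/5-.5+[220,120]
b=unproj("wrist",P([[98,92],[608,92],[597,428],[112,428]]),.05,st).mean(0)
h=unproj("wrist",P([[272,188],[433,188],[430,332],[278,341]]),.05,st).mean(0)
e=toolpt(P([[262,468],[420,468]]),.073);s=e.mean(0)+[0,.01025,0]
ws=st["ee_pos"]+Rn.from_quat(st["orientation"]).apply(s)
R=Rn.from_quat(st["orientation"])
print(b,h,e,ws)
y=np.radians(18.5);Rt=np.column_stack([[np.cos(y),np.sin(y),0],[np.sin(y),-np.cos(y),0],[0,0,-1]])
tgt=(b+h)/2-Rt@np.array([s[0],s[1],0]); print(tgt)
plan([tgt[0],tgt[1],.15],18.5,st)
E
```

```text
[0.449  0.3934 0.05  ] [0.4488 0.3937 0.05  ] [[-0.0107 -0.0088  0.073 ]
 [ 0.0096 -0.0088  0.073 ]] [0.4482 0.3917 0.2154]
[0.449  0.3951 0.05  ]
rot [-0.0015  0.0041  0.0005] tr [ 0.0015 -0.0014  0.1384]
```

jog_arm(rotation=[[-0.001,0.004,0],[-0.001,0.004,0],[-0.001,0.004,0],[-0.001,0.004,0],[-0.001,0.004,0],[-0.001,0.004,0]], translation=[[0.0015,-0.0014,0.05],[0.0015,-0.0014,0.1],[0.0015,-0.0014,0.135],[0.0015,-0.0014,0.145],[0.0015,-0.0014,0.145],[0.0015,-0.0014,0.145]], jaw=[1,1,1,1,1,1])

```text
time_s: 11.75
ee_pos: [0.4499, 0.3967, 0.1456]
orientation: [0.987, 0.16, 0.001, -0.001]
ft_force: [0.3, -0.5, -1.3]
opening: 0.013
```

```bash
python3 - <<'E'
from h import *
np.set_printoptions(precision=4,suppress=True)
st=bot.read_state()
print(st["ee_pos"],yaw(st),st["time_s"],st["ft_force"],st["orientation"])
im=bot.read_camera("wrist");crop(im,180,120,220,180,3,"pics/w11.png")
plan([.449,.3949,.083],18.5)
E
```

```text
[0.4499 0.3967 0.1456] 18.440810799794114 11.75 [ 0.2961 -0.4793 -1.3478] [ 0.9871  0.1602  0.0013 -0.0014]
rot [-0.0024 -0.003  -0.001 ] tr [-0.0015  0.0016  0.0626]
```

View pics/w11.png

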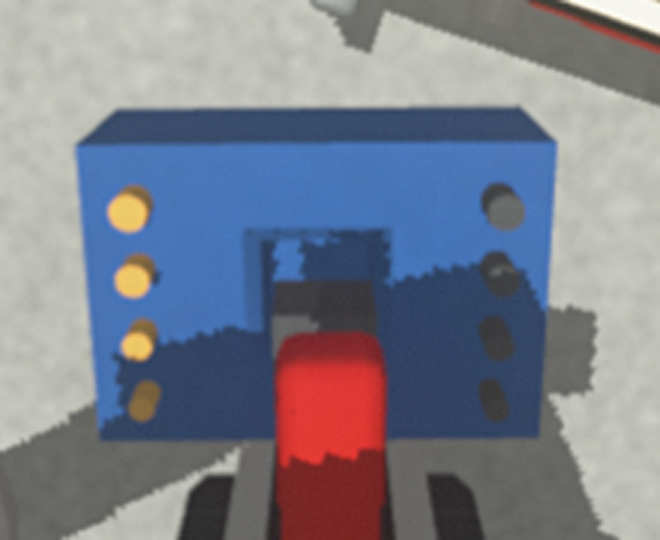

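jog_arm(rotation=[[-0.002,-0.002,0],[-0.002,-0.002,0],[-0.002,-0.002,0],[-0.002,-0.002,0],[-0.002,-0.002,0],[-0.002,-0.002,0]], translation=[[-0.0012,0.0012,0],[-0.0012,0.0012,0.015],[-0.0012,0.0012,0.03],[-0.0012,0.0012,0.045],[-0.0012,0.0012,0.057],[-0.0012,0.0012,0.061]], jaw=[1,1,1,1,1,1])

```text
time_s: 12.55
ee_pos: [0.4481, 0.3948, 0.0828]
orientation: [0.987, 0.16, -0.001, 0.001]
ft_force: [-4.6, -3.3, 28.4]
opening: 0.0127
```

```bash
python3 - <<'E'
from h import *
np.set_printoptions(precision=4,suppress=True)
st=bot.read_state()
print(st["ee_pos"],yaw(st),st["time_s"],st["ft_force"],st["ft_torque"])
E
```

```text
[0.4481 0.3948 0.0828] 18.44532904212466 12.55 [-4.6388 -3.3347 28.3698] [-0.8215  1.0882 -0.0415]
```

The key has reached the bottom of its hole (28 N at TCP z 0.083). Releasing it and rising.

jog_arm(rotation=[[0,0,0],[0,0,0],[0,0,0],[0,0,0],[0,0,0],[0,0,0],[0,0,0],[0,0,0]], translation=[[0,0,-0.001],[0,0,-0.001],[0,0,-0.001],[0,0,-0.001],[0,0,-0.03],[0,0,-0.08],[0,0,-0.14],[0,0,-0.18]], jaw=[0.8,0.5,0.4,0.4,0.4,0.4,0.4,0.4])

```text
time_s: 13.55
ee_pos: [0.4488, 0.3953, 0.2659]
orientation: [0.987, 0.16, 0.001, -0.0]
ft_force: [-0.1, -0.4, 0.4]
opening: 0.0509
```

```bash
python3 - <<'E'
from h import *
np.set_printoptions(precision=4,suppress=True)
st=bot.read_state()
print(st["ee_pos"],yaw(st),st["time_s"],st["ft_force"],st["opening"])
im=bot.read_camera("wrist");cv2.imwrite("pics/w12.png",im)
t=bot.read_camera("top");cv2.imwrite("pics/t12.png",t);crop(t,255,145,150,120,5,"pics/t12c.png")
s=bot.read_camera("scene");cv2.imwrite("pics/s12.png",s);crop(s,165,155,135,100,6,"pics/s12c.png")
E
```

```text
[0.4488 0.3953 0.2659] 18.44942957767509 13.55 [-0.0534 -0.3675  0.4447] 0.05089091710465388
```

View pics/w12.png

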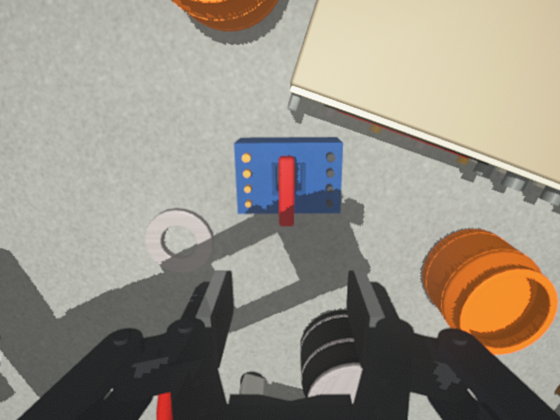

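View pics/t12c.png

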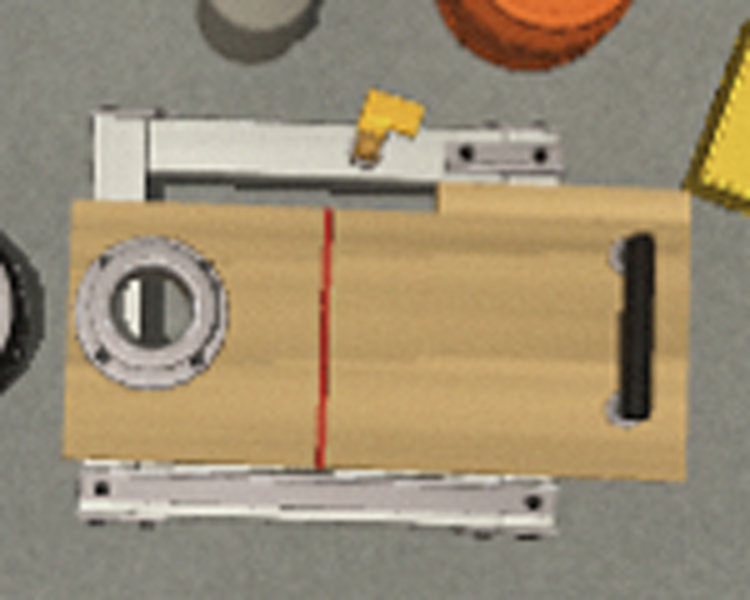

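View pics/s12c.png

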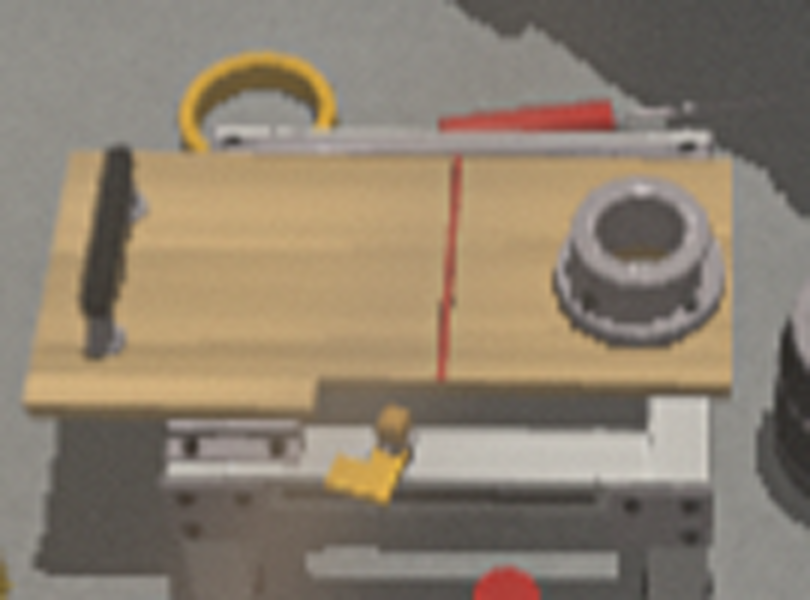

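The lock's hook is turned about 75° (top view, hook at (335,166)). The key stands upright in its hole (wrist view, (287,190)). Going to the handle now.

```bash
python3 - <<'E'
from h import *
plan([.584,-.2027,.26],88.4)
E
```

```text
rot [ 8.0000e-04 -3.3000e-03 -1.2209e+00] tr [-0.0616  0.6103  0.0046]
```

jog_arm(rotation=[[0,0,-0.12],[0,0,-0.24],[0,0,-0.36],[0,0,-0.48],[0,0,-0.6],[0,0,-0.72],[0,0,-0.84],[0,0,-0.96],[0,0,-1.08],[0,0,-1.18],[0.001,-0.003,-1.221],[0.001,-0.003,-1.221]], translation=[[-0.006,0.06,0],[-0.012,0.12,0],[-0.018,0.18,0],[-0.024,0.24,0],[-0.03,0.3,0],[-0.036,0.36,0],[-0.042,0.42,0],[-0.048,0.48,0],[-0.055,0.54,0],[-0.06,0.595,0],[-0.0616,0.6103,0.005],[-0.0616,0.6103,0.005]], jaw=[0.4,0.4,0.4,0.4,0.4,0.4,0.4,0.4,0.4,0.4,0.4,0.4])

```text
time_s: 15.2
ee_pos: [0.582, -0.2043, 0.2562]
orientation: [0.718, 0.696, -0.003, -0.002]
ft_force: [0.5, 0.7, -0.4]
opening: 0.0513
```

jog_arm(rotation=[[0,0,0],[0,0,0]], translation=[[0,0,0],[0,0,0]], jaw=[0.4,0.4])

```text
time_s: 15.45
ee_pos: [0.5829, -0.2024, 0.2584]
orientation: [0.717, 0.697, -0.002, -0.0]
ft_force: [0.8, -0.0, -0.1]
opening: 0.0511
```

```bash
python3 - <<'E'
from h import *
import pickle
np.set_printoptions(precision=4,suppress=True)
st=bot.read_state()
print(st["ee_pos"],yaw(st),st["time_s"],st["ft_force"],st["opening"],st["q"])
im=bot.read_camera("wrist");cv2.imwrite("pics/w13.png",im);pickle.dump(st,open("w13.pkl","wb"))
print(proj("wrist",[[.5838,-.2027,.174],[.6328,-.205,.174],[.5348,-.2005,.174]],st))
E
```

```text
[ 0.5829 -0.2024  0.2584] 88.44758739433783 15.45 [ 0.7845 -0.0487 -0.1206] 0.051068738728494927 [-0.3346  0.3184  1.6206 -0.004   1.2054 -1.8769]
[[290.0513 221.4034]
 [288.6904 284.6288]
 [291.443  149.3992]]
```

View pics/w13.png

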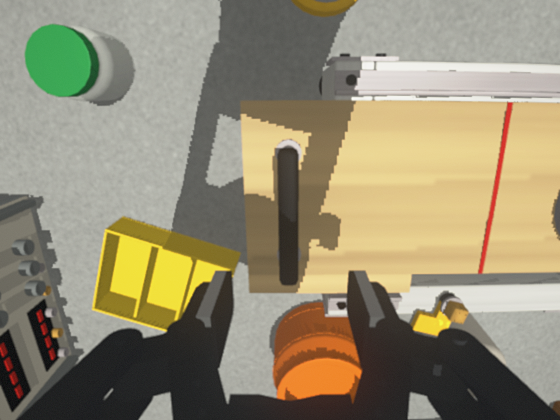

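The handle is at wrist-image (289,148)–(289,285), where I predicted it. Descending and gripping.

```bash
python3 - <<'E'
from h import *
plan([.584,-.2025,.148],88.4)
E
```

```text
rot [-0.0034  0.0029  0.001 ] tr [0.0004 0.0014 0.1105]
```

jog_arm(rotation=[[-0.003,0.003,0],[-0.003,0.003,0],[-0.003,0.003,0],[-0.003,0.003,0],[-0.003,0.003,0],[-0.003,0.003,0]], translation=[[0,0.001,0.04],[0,0.001,0.075],[0,0.001,0.1],[0,0.001,0.11],[0,0.001,0.11],[0,0.001,0.11]], jaw=[0.4,0.4,0.4,0.4,0.4,0.4])

```text
time_s: 16.25
ee_pos: [0.5844, -0.204, 0.1497]
orientation: [0.717, 0.697, 0.0, 0.001]
ft_force: [0.2, -0.3, 0.5]
opening: 0.0511
```

```bash
python3 - <<'E'
from h import *
np.set_printoptions(precision=4,suppress=True)
st=bot.read_state()
print(st["ee_pos"],yaw(st),st["time_s"],st["ft_force"],st["orientation"])
plan([.584,-.2025,.148],88.4)
im=bot.read_camera("wrist");cv2.imwrite("pics/w14.png",im)
E
```

```text
[ 0.5844 -0.204   0.1497] 88.4212894310256 16.25 [ 0.1805 -0.2799  0.5407] [0.7168 0.6973 0.0002 0.0007]
rot [0.0013 0.0006 0.0004] tr [ 0.0015 -0.0004  0.0017]
```

View pics/w14.png

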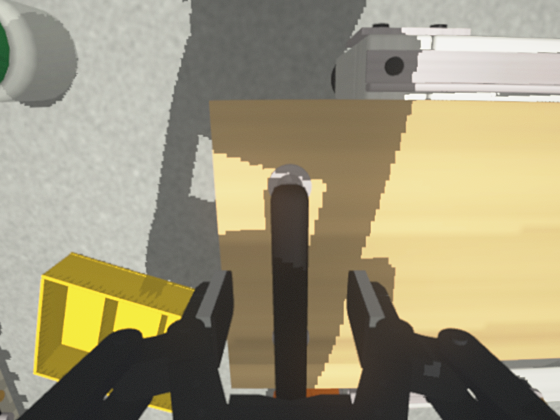

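The handle is centred between the fingers, at columns 272–308. Closing the jaws.

jog_arm(rotation=[[0,0,0],[0,0,0],[0,0,0],[0,0,0],[0,0,0]], translation=[[0,0,0.001],[0,0,0.001],[0,0,0.001],[0,0,0.001],[0,0,0.001]], jaw=[0.7,1,1,1,1], newtons=60)

```text
time_s: 16.92
ee_pos: [0.5838, -0.204, 0.1479]
orientation: [0.717, 0.697, -0.0, 0.0]
ft_force: [-1.9, 0.6, 6.2]
opening: 0.013
```

```bash
python3 - <<'E'
from h import *
np.set_printoptions(precision=4,suppress=True)
st=bot.read_state()
print(st["ee_pos"],yaw(st),st["time_s"],st["ft_force"],st["ft_torque"],st["orientation"],st["opening"])
E
```

```text
[ 0.5838 -0.204   0.1479] 88.41588067065015 16.925 [-1.9185  0.6351  6.1927] [0.1548 0.2147 0.1626] [ 0.7168  0.6973 -0.0001  0.    ] 0.012996568978809065
```

jog_arm(rotation=[[0,0,0],[0,0,0],[0,0,0],[0,0,0],[0,0,0],[0,0,0],[0,0,0],[0,0,0],[0,0,0],[0,0,0],[0,0,0]], translation=[[0.004,0,0],[0.014,0,0],[0.025,0,0],[0.036,0,0],[0.047,0,0],[0.058,0,0],[0.069,0,0],[0.08,0,0],[0.09,0,0],[0.097,0,0],[0.1,0,0]], jaw=[1,1,1,1,1,1,1,1,1,1,1])

```text
time_s: 18.3
ee_pos: [0.5869, -0.1047, 0.1479]
orientation: [0.717, 0.697, -0.0, 0.001]
ft_force: [0.4, -6.7, 4.2]
opening: 0.0126
```

```bash
python3 - <<'E'
from h import *
np.set_printoptions(precision=4,suppress=True)
st=bot.read_state()
print(st["ee_pos"],yaw(st),st["time_s"],st["ft_force"],st["ft_torque"],st["orientation"],st["opening"])
s=bot.read_camera("scene");crop(s,195,155,150,100,5,"pics/s15.png")
t=bot.read_camera("top");crop(t,205,145,150,120,5,"pics/t15.png")
E
```

```text
[ 0.5869 -0.1047  0.1479] 88.43495252151253 18.3 [ 0.4016 -6.724   4.2038] [-0.9389 -0.0431  0.0769] [ 0.7167  0.6974 -0.0003  0.0009] 0.012615521334128623
```

View pics/s15.png

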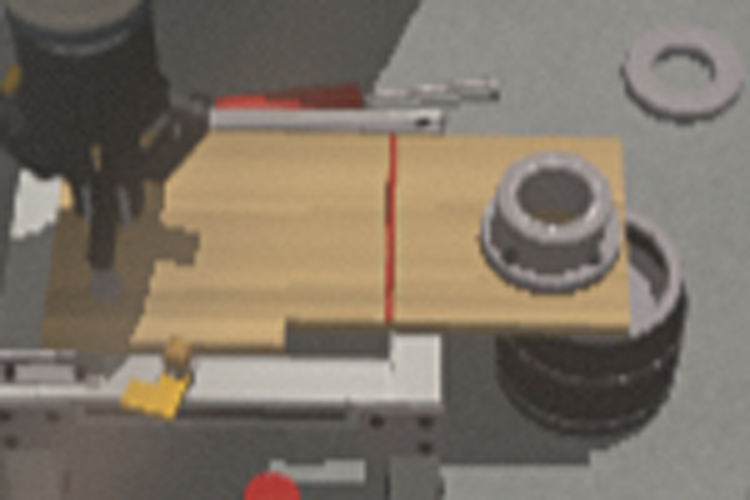

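View pics/t15.png

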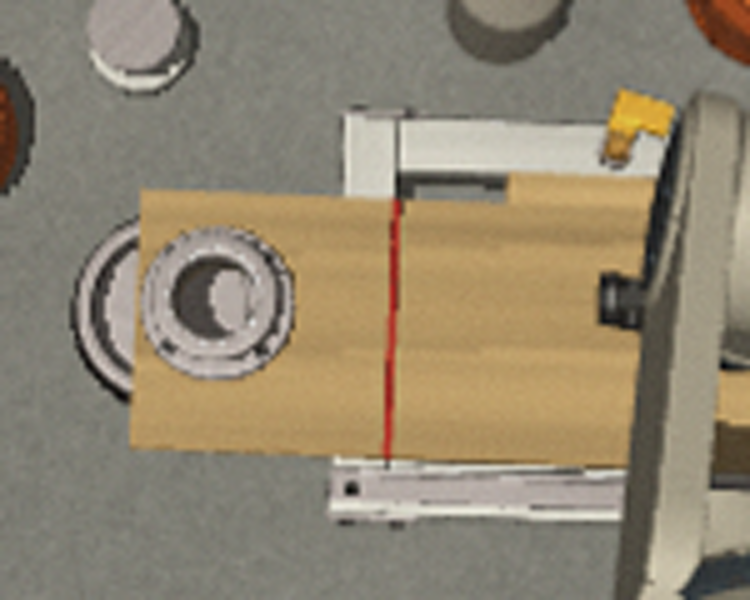

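The red line is at top-image (285,185)–(282,237), still inside the stand's outer edge at (274,167)–(271,249). The port is over the dewar with a clear gap. Now the remaining distance.

```bash
python3 - <<'E'
from h import *
np.set_printoptions(precision=4,suppress=True)
P=lambda u:(np.array(u,float)+.5)/5-.5+[205,145]
S=lambda u:(np.array(u,float)+.5)/5-.5+[195,155]
def gap(n,m,f):
    m=unproj(n,m,.132);f=unproj(n,f,.12)
    ax=np.array([np.cos(np.radians(88.4)),np.sin(np.radians(88.4))]);pe=np.array([ax[1],-ax[0]])
    c=m.mean(0)[:2];fm=f.mean(0)[:2];d=(f[1]-f[0])[:2]
    # distance along ax from c to line f
    t=np.linalg.solve(np.column_stack([ax,-d]),f[0][:2]-c)
    print(n,m,f,"gap",t[0],"lateral",pe@(c-fm),"mark ang",np.degrees(np.arctan2(*(m[1]-m[0])[[1,0]])),"edge ang",np.degrees(np.arctan2(*d[[1,0]])))
gap("top",P([[399,200],[387,460]]),P([[345,112],[331,520]]))
gap("scene",S([[391,136],[388,322]]),S([[443,110],[441,404]]))
E
```

```text
top [[0.6522 0.0572 0.132 ]
 [0.5099 0.0617 0.132 ]] [[0.7027 0.0876 0.12  ]
 [0.4772 0.0916 0.12  ]] gap 0.03033522635142915 lateral -0.008019349452672683 mark ang 178.18793012974206 edge ang 178.96349300905908
scene [[0.5138 0.0605 0.132 ]
 [0.6548 0.0583 0.132 ]] [[0.4822 0.0933 0.12  ]
 [0.7037 0.0883 0.12  ]] gap 0.03159336384483161 lateral -0.007815140691804565 mark ang -0.9060656196997002 edge ang -1.2808815934449362
```

jog_arm(rotation=[[0,0,0],[0,0,0],[0,0,0],[0,0,0],[0,0,0],[0,0,0],[0,0,0],[0,0,0]], translation=[[0.004,0,0],[0.01,0,0.0005],[0.016,0,0.001],[0.022,0,0.001],[0.027,0,0.001],[0.0305,0,0.001],[0.0305,0,0.001],[0.0305,0,0.001]], jaw=[1,1,1,1,1,1,1,1])

```text
time_s: 19.4
ee_pos: [0.588, -0.0745, 0.1473]
orientation: [0.717, 0.697, -0.0, 0.001]
ft_force: [-1.2, -6.6, 7.5]
opening: 0.0132
```

```bash
python3 - <<'E'
from h import *
np.set_printoptions(precision=4,suppress=True)
st=bot.read_state()
print(st["ee_pos"],yaw(st),st["time_s"],st["ft_force"],st["ft_torque"],st["orientation"],st["opening"])
s=bot.read_camera("scene");cv2.imwrite("pics/s16.png",s);crop(s,205,155,150,100,5,"pics/s16c.png")
t=bot.read_camera("top");cv2.imwrite("pics/t16.png",t);crop(t,205,145,150,120,5,"pics/t16c.png")
E
```

```text
[ 0.588  -0.0745  0.1473] 88.4255443944074 19.4 [-1.2265 -6.5918  7.5015] [-0.8686  0.0962  0.2022] [ 0.7168  0.6973 -0.0001  0.001 ] 0.013217991985112547
```

View pics/s16c.png

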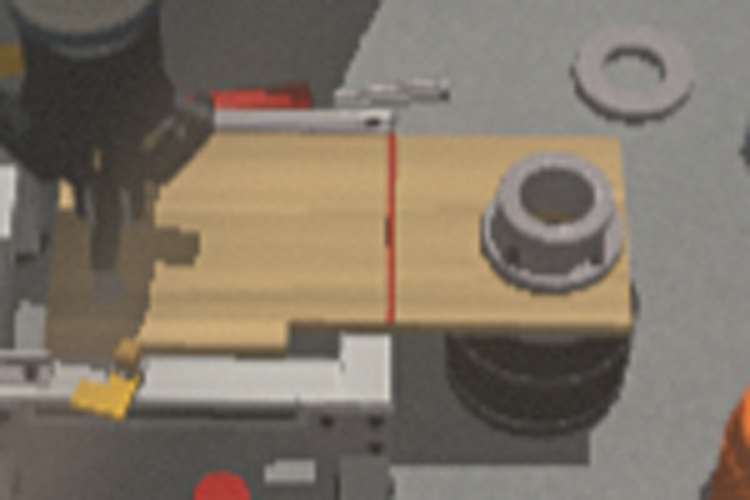

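View pics/t16c.png

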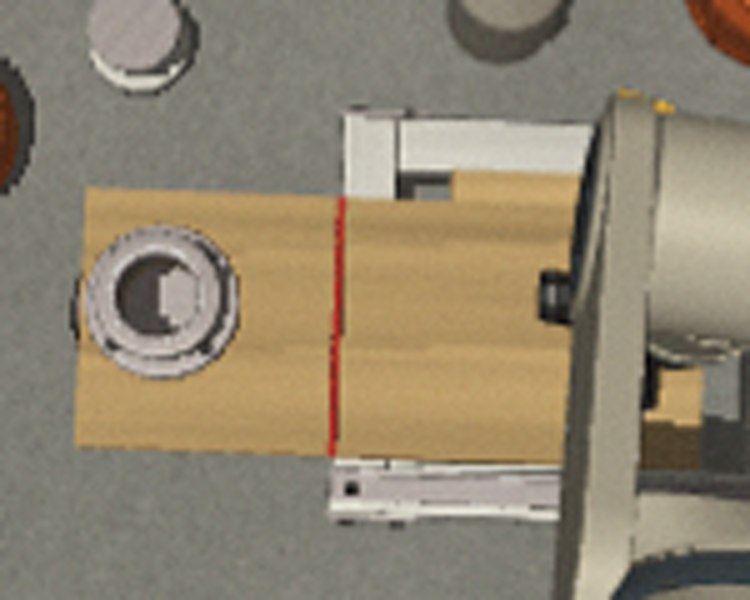

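```bash
python3 - <<'E'
from h import *
np.set_printoptions(precision=4,suppress=True)
P=lambda u:(np.array(u,float)+.5)/5-.5+[205,145]
S=lambda u:(np.array(u,float)+.5)/5-.5+[205,155]
def gap(n,m,f):
    m=unproj(n,m,.132);f=unproj(n,f,.12)
    ax=np.array([np.cos(np.radians(88.4)),np.sin(np.radians(88.4))])
    c=m.mean(0)[:2];d=(f[1]-f[0])[:2]
    t=np.linalg.solve(np.column_stack([ax,-d]),f[0][:2]-c)
    print(n,"gap",t[0],"mark ang",np.degrees(np.arctan2(*(m[1]-m[0])[[1,0]])))
gap("top",P([[342,198],[333,455]]),P([[345,112],[331,520]]))
gap("scene",S([[391,134],[391,322]]),S([[392,110],[391,404]]))
t=cv2.imread("pics/t16.png");crop(t,130,215,80,80,6,"pics/t16k.png")
E
```

```text
top gap 6.10814714673527e-05 mark ang 178.92301419351088
scene gap 0.0005701480861311049 mark ang -0.9574050172644112
```

View pics/t16k.png

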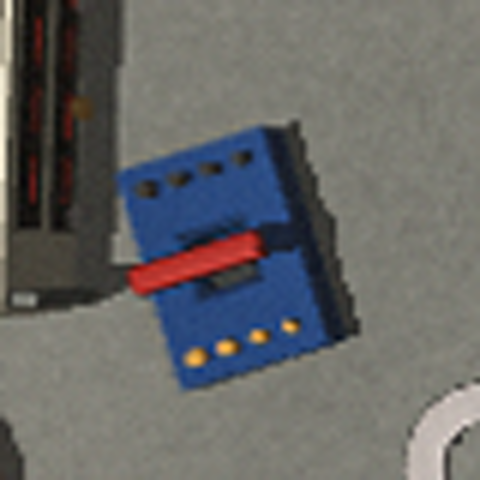

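View pics/s16.png

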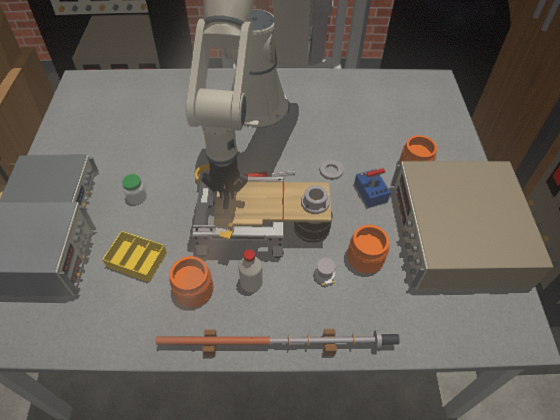

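The red line is within 1 mm of the edge in both views, and the key is in its hole. I'll let it settle briefly, then hand in.

jog_arm(rotation=[[0,0,0],[0,0,0],[0,0,0],[0,0,0]], translation=[[0,0,0],[0,0,0],[0,0,0],[0,0,0]], jaw=[1,1,1,1])

```text
time_s: 20.0
ee_pos: [0.588, -0.0745, 0.1473]
orientation: [0.717, 0.697, -0.0, 0.001]
ft_force: [-1.0, -6.0, 8.4]
opening: 0.0128
```

```bash
python3 - <<'E'
from h import *
st=bot.read_state();print(st["ee_pos"],st["ft_force"],st["opening"],st["time_s"],abs(st["joint_vel"]).max())
print(bot.sign_off())
E
```

```text
[ 0.58800998 -0.07453509  0.14732639] [-1.02994929 -6.0083877   8.36478344] 0.012833415382800929 20.0 0.000922995605567364
the job is handed in; nothing more can be done
None
```

I turned the swivel lock open with the T-key, put the key back in its hole, and slid the board out to the mark, where the gripper is still holding it. I handed the job in at 20.0 s; no verdict was reported.

- **Lock:** I judged it open at about 1.3 rad, from the hook's angle in the top view and the key's turn less its play.
- **Key:** it stands upright in the tool block, let go, in the last top view.
- **Board:** the red line is 0.1 mm from the stand's outer edge in the top view and 0.6 mm in the scene view. It is straight to within about 1° and pressed down on the stand with about 8 N.
- **Dewar and other things:** the last views show the dewar clear under the board and no visible shift in the other things on the bench. I judged both by eye and did not measure them.

**Disagreements:**
- The wrist camera's reported mounting changed by about 0.7 mm between reads. I therefore aligned the key on the head using the offset between them seen in a single picture.
- The middle of the visible red line came out about 8 mm off the stand's centre line. I put this down to the cut in the board's side, since the guide strips allow only 5 mm of play; either way it is inside the 12 mm limit.

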